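Push a pipette tip box home into its corner stop

ROBOT

A 6-joint arm with a two-finger parallel gripper is mounted at the origin on a cart in front of the work surface, level with it; the furniture and walls round the work are solid. World frame = base frame: x ahead of the robot, y to its left, z up, the work surface at z = 0. Lengths are in m, angles in rad, forces in N, time in s.
With the tool pointing down it reaches from about 0.3 to 0.875 m from the base axis. Payload 6.4 kg.
Tool frame: the origin (TCP) lies between the finger pads, 19 mm behind the fingertips; this is the grasp point; z points along the fingers, y is the line along which they close (so a half turn about z gives the same grasp; the last joint's range is limited). The gripper opens to 88 mm and grips with 3 to 60 N. Pads are 18 mm wide; open, the fingers measure 123 mm over their backs; the gripper's body (75 mm by 187 mm) begins 45 mm behind the grasp point.
Start: joints at [1.041, 0.181, 1.607, -0, 1.354, -0.206], TCP at [0.183, 0.545, 0.257] pointing down, gripper open.
Joint ranges: [-2.99, 2.99], [-0.89, 2.07], [0.3, 2.58], [-1.14, 4.28], [0, 2.63], [-3.12, 3.12]. Speed limits (rad/s): [2.57, 2.57, 3.01, 3.14, 3.14, 3.14].

INTERFACE

Orientations are given as a unit quaternion [x, y, z, w].
In Python, from rig import ctrl, get_image, camera_info gives the robot as it stands. The module is installed in compiled form; this text tells all that it offers.
- The arm moves only by the shell command python3 -m jog 'ROWS' [FORCE]. ROWS is JSON, a list of rows, each a list of 5 numbers: the shift along the tool's x, y, z each as a share of 12 cm, from -1 to 1, then the turn about the tool's z as a share of 120 degrees, from -1 to 1, then the opening, from 0 (shut) to 1 (fully open). A call has 1 to 12 rows; each row is the pose to reach, as a shift and turn from the pose commanded when the call began, along the tool's axes at that moment; what a row does not reach only later rows make up. A row lasts 1/8 s, in which the tool goes at most 62.5 mm and 10.7 degrees, less where a joint would pass 70% of its speed; a pose out of reach is approached as far as the arm can. A call with a number of a shift or a turn outside -1 to 1 is refused whole. A call with a gripper value outside its range is refused whole. The fingers move at their own pace and stop on an object; FORCE is the grip in N (left out, the last holds). Time passes only in rows, so rows that repeat a pose let the fingers close. It gives the time, the measured TCP pose, the force, the opening and the grip force at its end, in the units of the state.
- ctrl.get_obs(): the state, without advancing time (a new reading comes with each control period).
- get_image(name): name is "scene" or "top" or "wrist"; returns the picture (480x640x3 uint8, red, green, blue); there is no depth.
- camera_info(name): a dict with "vfov" (degrees; the focal length in pixels is half the picture's height over the tangent of half this angle, whatever the lens; pixels are square), "cx", "cy" (the principal point, pixels), "extrinsics" (4x4, takes a point from camera to world coordinates). Camera axes: x right, y down, z forward; pixel columns grow to the right and rows downward; lengths in m; the calibration is good to about 2 mm. A picture is of the moment at which its call begins: read the wrist's pose just before it. camera_info takes no time and is no camera call; for the wrist camera it gives the pose at the moment of the call.
- ctrl.finish_job(): hands the job in; it is judged then, once.
The state is a dict: "time": time; "q": joint angles; "qvel": joint speeds; "joint_torque": joint torques, N m; "position": TCP position; "tcp_rot": TCP orientation; "ft_force": force on the tool from outside, world axes, zero at the start; "wrist_torque": the same for the moment, N m; "finger_gap": finger opening in m; "grip_force": force on a finger pad.
Only numpy, scipy, OpenCV 4.12 (cv2) and the standard library are available. Lean on these libraries where they do the work, as an engineer would, in place of code of your own. Each camera call takes 0.05 s, during which the arm holds its last target. There are 200 camera calls.

TASK

Push the pipette tip box along the bench with the fingers until it is fully home in the aluminium corner stop: its back flush against the long fence and its end against the short end stop. Only push it: do not grip it, lift it or tip it up, and leave the small beaker, the vial and the tape roll where they stand.

Things in the scene. Friction and masses are not known exactly. Their poses are not given: they have to be found in the camera images.
- corner_stop: plain aluminium L screwed to the bench, bars 25 mm high, 10 mm thick, no floor plate. Origin: its inner corner, on the bench; x away from the robot (turned up to 0.25 rad), y left, z up. Long fence: inner face x = 0, from y = 0 to 260 mm. End stop: inner face y = 0, from x = -85 mm to 0. Outside the L a 19 mm wide, 4 mm thick foot with screws to 10 mm high
- tip_box: loose box, blue below, clear lid (fixed shut): 78 (x) x 116 (y) x 68 mm, about 0.25 kg (0.17 to 0.35), slides at 1 to 3 N. Origin: centre of underside; x to its back, z up. Sides upright, flat; only a lid lip juts 4 mm from mid front (-x), 24 mm wide, 43 to 46 mm up. Starts 5 to 10 cm before the fence, 7 to 12 cm left of home, turned up to 0.3 rad. Home: origin at x -39, y +58 mm of corner_stop
- tip_box_back (a point): middle of the lower edge of the tip box's back (+x) face, at bench height; this face goes flush against the long fence (x = 0 in corner_stop when home)
- tip_box_end (a point): middle of the lower edge of the tip box's right (-y) end face, at bench height; this face goes against the end stop (y = 0 in corner_stop when home)
- small_beaker: bystander: small clear plastic beaker, 53 mm across, 61 mm high, standing behind the long fence; origin: centre of its underside
- vial: bystander: small clear vial with a white cap, 12 mm across, 32 mm high, standing just to the right of the end stop; origin: centre of its underside
- tape_roll: bystander: roll of tape with a dark outside, 58 mm across, 19 mm high, lying in front of the corner stop, to the right; origin: centre of its underside

How it is judged:
By the outcome, as a careful person would: the job done as asked, in the order asked, and still so for the second after the job is handed in, with the robot touching nothing.
It also fails if it takes over 46 s, if anything falls off the work surface, if the arm or the gripper's body presses on something with over 40 N, if the wrist force passes 120 N, or if a joint passes its speed limit or range.

## Working session

There is one attempt and no reset: what is moved stays moved. The work goes in short steps, Python scripts to look and compute and a shell command to move; the robot and the scene stay as the last step left them, time stands still between calls to the robot, and variables do not carry over. Pictures are saved under pics/ and viewed, at most 10 in all, crops included, and the job is handed in when it is done.

```bash
mkdir -p pics
python3 - <<'E'
from rig import ctrl,get_image,camera_info
import cv2
for n in("top","scene"):
    cv2.imwrite(f"pics/{n}0.png",get_image(n)[:,:,::-1]); c=camera_info(n); print(n,c)
o=ctrl.get_obs();print(o["time"],o["position"],o["tcp_rot"],o["finger_gap"])
E
```

```text
top {'vfov': 46.99965315165062, 'cx': 319.2182830246487, 'cy': 240.0336812571125, 'extrinsics': array([[-0.00732532, -0.99056722,  0.13683172,  0.4803168 ],
       [-0.99953876,  0.01128618,  0.02819361, -0.07145619],
       [-0.02947197, -0.13656208, -0.99019301,  0.88067891],
       [ 0.        ,  0.        ,  0.        ,  1.        ]])}
scene {'vfov': 42.71138024386055, 'cx': 315.1007987162291, 'cy': 237.4191323154957, 'extrinsics': array([[ 0.9333229 , -0.23480487,  0.2716156 ,  0.28423097],
       [-0.35885425, -0.63427151,  0.68477973, -0.78078594],
       [ 0.01148842, -0.73659102, -0.67624085,  0.77003867],
       [ 0.        ,  0.        ,  0.        ,  1.        ]])}
0.1 [0.18270794 0.54474783 0.25661262] [ 1.61189938e-01  9.86923103e-01 -7.14592151e-04 -2.87559910e-04] 0.0882340478808734
```

View pics/top0.png

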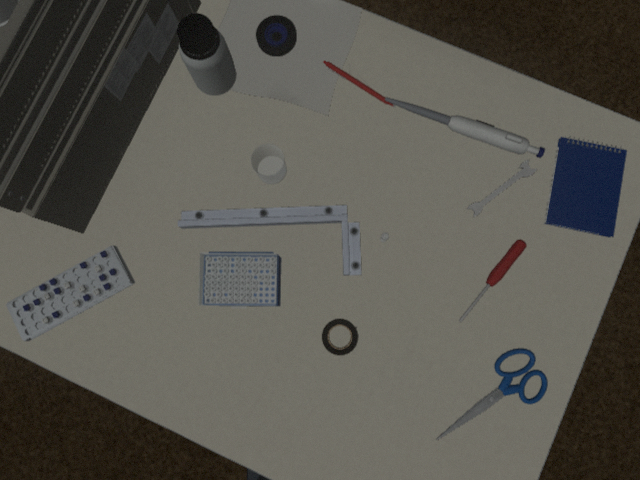

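View pics/scene0.png

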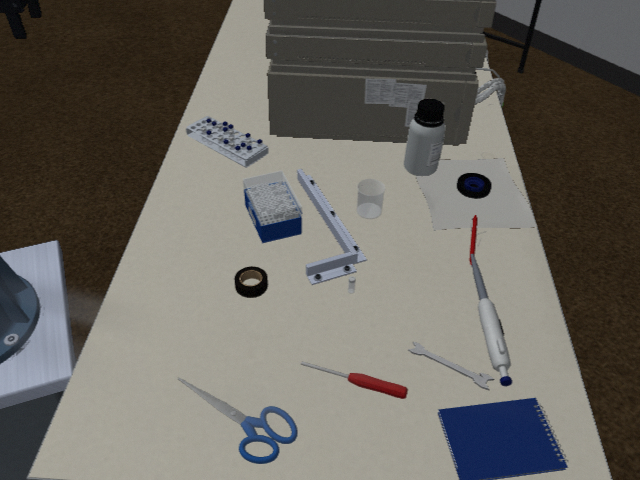

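The top view shows the L with its inner corner near (345,222), the box at about (202–280, 252–306), the tape at (340,337), the vial at (385,237) and the beaker at (270,165). I'll enlarge this area.

Run:
```python
import cv2,numpy as np
i=cv2.imread("pics/top0.png")[195:345,175:375]
cv2.imwrite("pics/c0.png",cv2.convertScaleAbs(cv2.resize(i,None,fx=4,fy=4,interpolation=cv2.INTER_CUBIC),alpha=1.3))
```

```text
(no output)
```

View pics/c0.png

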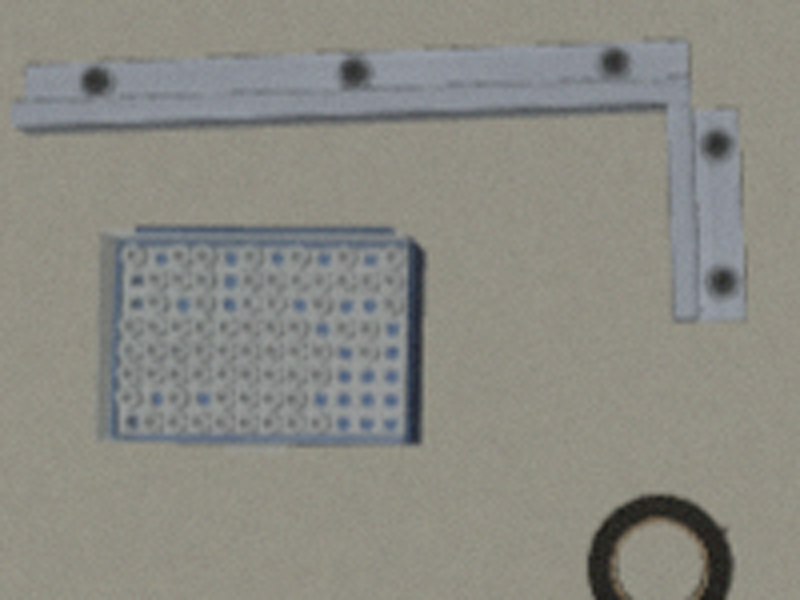

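The crop (4x, offset 175,195) gives these points:
- Fence top inner edge runs from (18,122) to (668,102).
- End stop inner edge runs from (668,105) to (675,320).
- Lid corners are (103,236), (100,438), (408,440) and (408,237).
- The lower right edge of the box runs from (424,250) to (420,442).

```bash
cat > h.py <<'E'
import numpy as np
from rig import camera_info
def px(name,p,z):
    c=camera_info(name);f=240/np.tan(np.radians(c["vfov"]/2));E=c["extrinsics"]
    d=E[:3,:3]@np.array([(p[0]-c["cx"])/f,(p[1]-c["cy"])/f,1]);t=(z-E[2,3])/d[2]
    return (E[:3,3]+t*d)
def crop(p,z,o=(175,195),s=4,name="top"): return px(name,((p[0]+.5)/s-.5+o[0],(p[1]+.5)/s-.5+o[1]),z)
E
python3 - <<'E'
from h import *
np.set_printoptions(precision=4,suppress=True)
for n,p,z in[("fL",(18,122),.025),("fR",(668,102),.025),("fLbot",(20,131),0),("fRbot",(668,108),0),("sT",(668,105),.025),("sB",(675,320),.025),
 ("bl",(103,236),.068),("fl",(100,438),.068),("fr",(408,440),.068),("br",(408,237),.068),("br0",(424,250),0),("fr0",(420,442),0),("bk0",(135,229),0),("bk1",(395,229),0),
 ("tape",(660,563),.019),("tapeTop",(660,495),.019),("tapeL",(588,563),.019)]:
  print(n,crop(p,z)[:2])
E
```

```text
fL [0.6249 0.1746]
fR [ 0.6297 -0.0825]
fLbot [0.6254 0.1809]
fRbot [ 0.6316 -0.0828]
sT [ 0.6285 -0.0825]
sB [ 0.544  -0.0842]
bl [0.5742 0.1291]
fl [0.4993 0.1286]
fr [0.4977 0.0149]
br [0.5726 0.0151]
br0 [0.575  0.0159]
fr0 [0.4983 0.0173]
bk0 [0.5847 0.133 ]
bk1 [0.5836 0.0276]
tape [ 0.451  -0.0772]
tapeTop [ 0.4769 -0.0776]
tapeL [ 0.4512 -0.0495]
```

Corner is about (0.630, -0.0825) with yaw 0.02, and the box centre about (0.538, 0.072) with yaw 0.01. The 78 mm width and 9 cm offset match what was given. I'm approaching the front of the box from above.

```bash
for i in 1; do python3 -m jog '[[-0.84,-0.76,0,0,0.57],[-0.84,-0.76,0,0,0.57],[-0.84,-0.76,0,0,0.57]]'; python3 -m jog '[[-0.84,-0.76,0,0,0.57],[-0.84,-0.76,0,0,0.57],[-0.84,-0.76,0,0,0.57]]'; python3 -m jog '[[-0.84,-0.76,0,0,0.57],[-0.84,-0.76,0,0,0.57],[-0.84,-0.76,0,0,0.57]]';python3 -m jog '[[-0.84,-0.76,0.3,-0.08,0.57],[-0.84,-0.76,0.3,-0.165,0.57],[-0.84,-0.76,0.3,-0.165,0.57],[-0.84,-0.76,0.3,-0.165,0.57]]'; done
```

```text
time: 0.48
position: [0.2505, 0.4241, 0.2569]
tcp_rot: [0.163, 0.987, -0.001, -0.0]
ft_force: [-0.2, 1.1, -0.5]
finger_gap: 0.0605
grip_force: 0.0
time: 0.85
position: [0.3173, 0.3061, 0.2574]
tcp_rot: [0.163, 0.987, -0.0, 0.0]
ft_force: [-0.6, -0.2, -0.0]
finger_gap: 0.0506
grip_force: 0.0
time: 1.23
position: [0.384, 0.1879, 0.2575]
tcp_rot: [0.163, 0.987, 0.0, 0.0]
ft_force: [0.0, 0.2, -0.5]
finger_gap: 0.0505
grip_force: 0.0
time: 1.72
position: [0.4493, 0.0713, 0.2206]
tcp_rot: [-0.01, 1.0, 0.0, -0.001]
ft_force: [-0.6, 0.1, 0.3]
finger_gap: 0.0501
grip_force: 0.0
```

```bash
python3 -m jog '[[0,0,0.5,0,0.57],[0,0,1,0,0.57],[0,0,1,0,0.57]]'; python3 -m jog '[[0,0,0.4,0,0.57],[0,0,0.555,0,0.57],[0,0,0.555,0,0.57]]'
python3 - <<'E'
import cv2
from rig import *
i=get_image("scene")[120:320,200:420]
cv2.imwrite("pics/s1.png",cv2.resize(i[:,:,::-1],None,fx=3,fy=3,interpolation=cv2.INTER_CUBIC))
E
```

```text
time: 2.1
position: [0.4447, 0.0733, 0.0977]
tcp_rot: [-0.012, 1.0, 0.001, -0.005]
ft_force: [-0.2, 0.8, 1.0]
finger_gap: 0.0498
grip_force: 0.0
time: 2.48
position: [0.4498, 0.0721, 0.0362]
tcp_rot: [-0.011, 1.0, 0.0, 0.0]
ft_force: [-0.1, 0.5, 0.4]
finger_gap: 0.0501
grip_force: 0.0
```

View pics/s1.png

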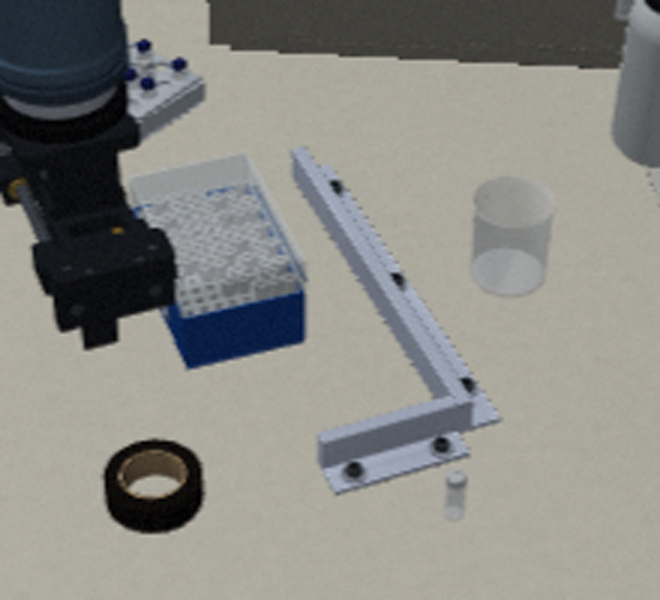

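The fingers are in front of the box near crop pixel (100,330), with the way ahead clear. Pushing gently towards the fence now.

```bash
python3 -m jog '[[-0.1,0,0,0,0.57],[-0.18,0,0,0,0.57],[-0.25,0,0,0,0.57],[-0.32,0,0,0,0.57],[-0.39,0,0,0,0.57],[-0.46,0,0,0,0.57],[-0.53,0,0,0,0.57],[-0.53,0,0,0,0.57]]'; python3 -m jog '[[-0.05,0,0,0,0.57],[-0.1,0,0,0,0.57],[-0.13,0,0,0,0.57],[-0.16,0,0,0,0.57],[-0.16,0,0,0,0.57]]'
```

```text
time: 3.52
position: [0.5136, 0.0723, 0.0349]
tcp_rot: [-0.011, 1.0, -0.0, 0.001]
ft_force: [0.1, -0.0, -0.4]
finger_gap: 0.0503
grip_force: 0.0
time: 4.15
position: [0.5324, 0.0728, 0.0349]
tcp_rot: [-0.011, 1.0, -0.0, 0.0]
ft_force: [-0.8, -0.4, -0.1]
finger_gap: 0.0505
grip_force: 0.0
```

```bash
python3 -m jog '[[-0.02,0,0,0,0.57],[-0.04,0,0,0,0.57],[-0.04,0,0,0,0.57]]';python3 -m jog '[[-0.01,0,0,0,0.57],[-0.02,0,0,0,0.57],[-0.02,0,0,0,0.57]]'
python3 - <<'E'
import cv2
from rig import *
i=get_image("top")[195:345,175:375]
cv2.imwrite("pics/c1.png",cv2.convertScaleAbs(cv2.resize(i[:,:,::-1],None,fx=4,fy=4,interpolation=cv2.INTER_CUBIC),alpha=1.3))
E
```

```text
time: 4.53
position: [0.5368, 0.0729, 0.0348]
tcp_rot: [-0.011, 1.0, -0.0, -0.0]
ft_force: [-1.5, 0.1, 0.9]
finger_gap: 0.0504
grip_force: 0.5
time: 4.9
position: [0.5368, 0.0729, 0.0343]
tcp_rot: [-0.011, 1.0, -0.0, -0.003]
ft_force: [-10.1, -2.6, 7.3]
finger_gap: 0.0502
grip_force: 5.0
```

View pics/c1.png

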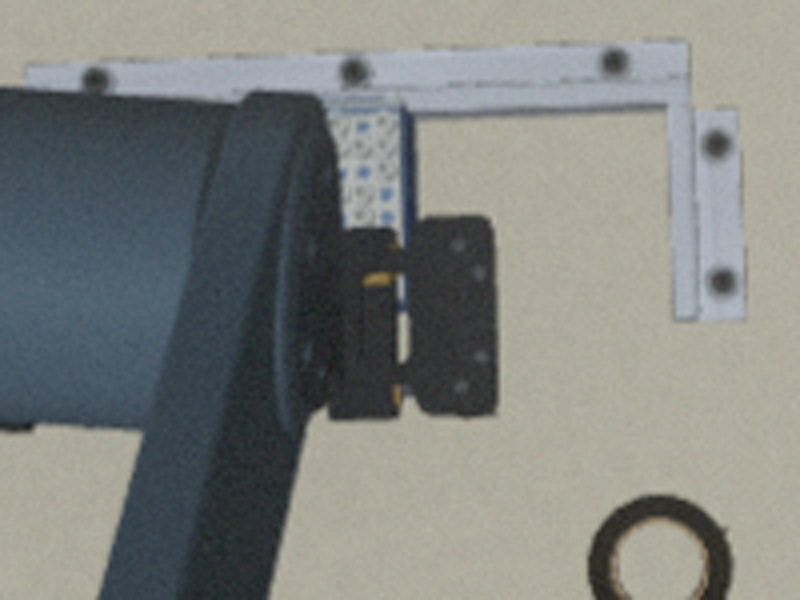

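The box back lies along the fence and the force has risen to 10 N, so it is seated there. The right end is at crop u≈412. Next I back off, lift, turn 90° and come down to the left of the box's left end.

```bash
python3 -m jog '[[0.15,0,0,0,0.57],[0.35,0,0,0,0.57],[0.35,0,-0.4,0,0.23],[0.35,0,-0.85,0,0.23],[0.35,0,-0.85,0,0.23]]'; python3 -m jog '[[0,0.3,0,0.08,0.23],[0,0.6,0,0.16,0.23],[-0.3,0.79,0,0.25,0.23],[-0.75,0.79,0,0.33,0.23],[-0.75,0.79,0,0.42,0.23],[-0.75,0.79,0,0.5,0.23],[-0.75,0.79,0,0.59,0.23],[-0.75,0.79,0,0.67,0.23],[-0.75,0.79,0,0.75,0.23],[-0.75,0.79,0,0.75,0.23]]'
```

```text
time: 5.58
position: [0.5009, 0.0718, 0.1416]
tcp_rot: [-0.011, 1.0, -0.0, 0.005]
ft_force: [0.3, 0.1, 0.3]
finger_gap: 0.0226
grip_force: 0.0
time: 6.82
position: [0.5846, 0.1687, 0.1355]
tcp_rot: [0.699, 0.715, -0.001, -0.001]
ft_force: [0.5, -1.6, -0.6]
finger_gap: 0.0202
grip_force: 0.0
```

```bash
python3 -m jog '[[0,0,0.4,0,0.23],[0,0,0.845,0,0.23],[0,0,0.845,0,0.23],[0,0,0.845,0,0.23]]'; python3 -m jog '[[-0.12,0,0,0,0.23],[-0.19,0,0,0,0.23],[-0.26,0,0,0,0.23],[-0.33,0,0,0,0.23],[-0.4,0,0,0,0.23],[-0.47,0,0,0,0.23],[-0.54,0,0,0,0.23],[-0.61,0,0,0,0.23],[-0.68,0,0,0,0.23],[-0.75,0,0,0,0.23],[-0.82,0,0,0,0.23],[-0.82,0,0,0,0.23]]'
python3 - <<'E'
import cv2
from rig import *
i=get_image("top")[195:345,175:375]
cv2.imwrite("pics/c2.png",cv2.convertScaleAbs(cv2.resize(i[:,:,::-1],None,fx=4,fy=4,interpolation=cv2.INTER_CUBIC),alpha=1.3))
E
```

```text
time: 7.32
position: [0.5859, 0.1689, 0.0367]
tcp_rot: [0.699, 0.715, 0.001, 0.0]
ft_force: [-0.3, 0.1, 0.2]
finger_gap: 0.0204
grip_force: 0.0
time: 8.82
position: [0.5871, 0.0695, 0.0353]
tcp_rot: [0.7, 0.714, -0.0, 0.0]
ft_force: [-0.2, 0.2, -0.4]
finger_gap: 0.0203
grip_force: 0.0
```

View pics/c2.png

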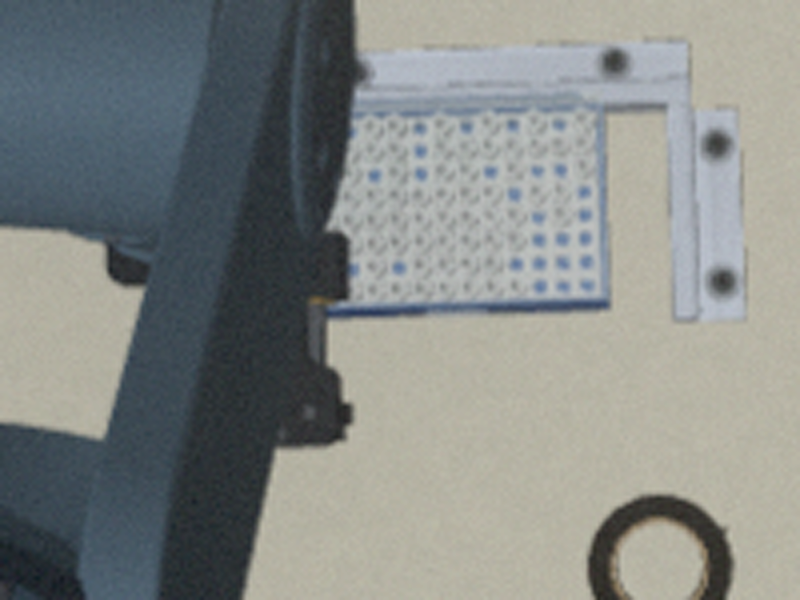

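The box slides along the fence. The remaining gap to the stop runs from crop u=608 to 670, about 25 mm, which agrees with the estimate.

```bash
python3 -m jog '[[-0.06,0,0,0,0.23],[-0.12,0,0,0,0.23],[-0.17,0,0,0,0.23],[-0.19,0,0,0,0.23],[-0.19,0,0,0,0.23]]'; python3 -m jog '[[-0.015,0,0,0,0.23],[-0.03,0,0,0,0.23],[-0.03,0,0,0,0.23]]'
```

```text
time: 9.5
position: [0.5877, 0.0473, 0.0355]
tcp_rot: [0.699, 0.715, -0.0, 0.0]
ft_force: [-0.8, -0.0, 0.2]
finger_gap: 0.0199
grip_force: 0.0
time: 9.88
position: [0.5877, 0.0444, 0.0355]
tcp_rot: [0.699, 0.715, 0.0, -0.0]
ft_force: [-1.3, 3.7, 1.5]
finger_gap: 0.0199
grip_force: 1.5
```

```bash
python3 -m jog '[[-0.01,0,0,0,0.23],[-0.02,0,0,0,0.23],[-0.02,0,0,0,0.23]]'; python3 -m jog '[[-0.005,0,0,0,0.23],[-0.01,0,0,0,0.23],[-0.01,0,0,0,0.23]]'
```

```text
time: 10.25
position: [0.5875, 0.0443, 0.0356]
tcp_rot: [0.699, 0.715, 0.001, -0.001]
ft_force: [-0.4, 13.0, 3.9]
finger_gap: 0.0202
grip_force: 6.7
time: 10.62
position: [0.5875, 0.0442, 0.0358]
tcp_rot: [0.699, 0.715, 0.002, -0.002]
ft_force: [-1.2, 18.1, 4.8]
finger_gap: 0.0205
grip_force: 9.2
```

The end is seated at 18 N. I back off and move round to the front for a final light square-up push.

```bash
python3 -m jog '[[0.03,0,0,0,0.23],[0.15,0,0,0,0.23],[0.35,0,0,0,0.23],[0.35,0,-0.4,0,0.57],[0.35,0,-0.85,0,0.57],[0.35,0,-0.85,0,0.57]]'; python3 -m jog '[[0,-0.3,0,-0.08,0.57],[-0.2,-0.66,0,-0.16,0.57],[-0.5,-0.66,0,-0.25,0.57],[-0.885,-0.66,0,-0.33,0.57],[-0.885,-0.66,0,-0.42,0.57],[-0.885,-0.66,0,-0.5,0.57],[-0.885,-0.66,0,-0.59,0.57],[-0.885,-0.66,0,-0.67,0.57],[-0.885,-0.66,0,-0.75,0.57],[-0.885,-0.66,0,-0.75,0.57]]'
```

```text
time: 11.38
position: [0.5904, 0.0825, 0.1426]
tcp_rot: [0.699, 0.715, 0.003, 0.004]
ft_force: [0.3, 0.5, -0.0]
finger_gap: 0.048
grip_force: 0.0
time: 12.62
position: [0.5095, -0.0253, 0.1365]
tcp_rot: [-0.01, 1.0, 0.0, -0.001]
ft_force: [0.3, -0.2, -0.5]
finger_gap: 0.0502
grip_force: 0.0
```

```bash
python3 -m jog '[[0,0,0.4,0,0.57],[0,0,0.845,0,0.57],[0,0,0.845,0,0.57],[0,0,0.845,0,0.57]]'; python3 -m jog '[[-0.1,0,0,0,0.57],[-0.17,0,0,0,0.57],[-0.22,0,0,0,0.57],[-0.24,0,0,0,0.57],[-0.24,0,0,0,0.57]]';python3 -m jog '[[-0.01,0,0,0,0.57],[-0.02,0,0,0,0.57],[-0.02,0,0,0,0.57]]'
```

```text
time: 13.12
position: [0.5108, -0.0257, 0.0372]
tcp_rot: [-0.01, 1.0, -0.0, 0.0]
ft_force: [0.3, -0.1, 0.5]
finger_gap: 0.0503
grip_force: 0.0
time: 13.75
position: [0.5388, -0.0248, 0.0359]
tcp_rot: [-0.011, 1.0, 0.0, -0.0]
ft_force: [0.0, 0.9, -0.5]
finger_gap: 0.0503
grip_force: 0.0
time: 14.12
position: [0.5392, -0.0247, 0.0355]
tcp_rot: [-0.011, 1.0, 0.0, -0.002]
ft_force: [-7.4, -1.3, 5.4]
finger_gap: 0.0501
grip_force: 4.1
```

```bash
python3 -m jog '[[-0.008,0,0,0,0.57],[-0.01,0,0,0,0.57],[0.02,0,0,0,0.57],[0.1,0,0,0,0.57],[0.25,0,0,0,0.57],[0.25,0,-0.4,0,0.57],[0.25,0,-0.9,0,0.57],[0.25,0,-0.9,0,0.57]]'; python3 -m jog '[[0.5,0.3,0,0,0.57],[1,0.8,0,0,0.57],[1,1,0,0,0.57],[1,1,0,0,0.57],[1,1,0,0,0.57]]'; python3 -m jog '[[0,0.5,0,0,0.57],[0,1,0,0,0.57],[0,1,0,0,0.57]]'
python3 - <<'E'
import cv2
from rig import *
i=get_image("top"); i=i[195:345,175:375]
cv2.imwrite("pics/c3.png",cv2.convertScaleAbs(cv2.resize(i[:,:,::-1],None,fx=4,fy=4,interpolation=cv2.INTER_CUBIC),alpha=1.3))
i=get_image("scene")[120:320,200:420]
cv2.imwrite("pics/s3.png",cv2.resize(i[:,:,::-1],None,fx=3,fy=3,interpolation=cv2.INTER_CUBIC))
E
```

```text
time: 15.12
position: [0.5145, -0.0263, 0.1491]
tcp_rot: [-0.011, 1.0, -0.001, 0.005]
ft_force: [-0.1, -0.5, -0.3]
finger_gap: 0.0502
grip_force: 0.0
time: 15.75
position: [0.3888, 0.0917, 0.1437]
tcp_rot: [-0.011, 1.0, -0.0, 0.0]
ft_force: [0.9, 0.3, -0.2]
finger_gap: 0.05
grip_force: 0.0
time: 16.12
position: [0.3865, 0.2142, 0.1438]
tcp_rot: [-0.013, 1.0, 0.0, 0.0]
ft_force: [0.0, -1.2, 0.2]
finger_gap: 0.0502
grip_force: 0.0
```

View pics/c3.png

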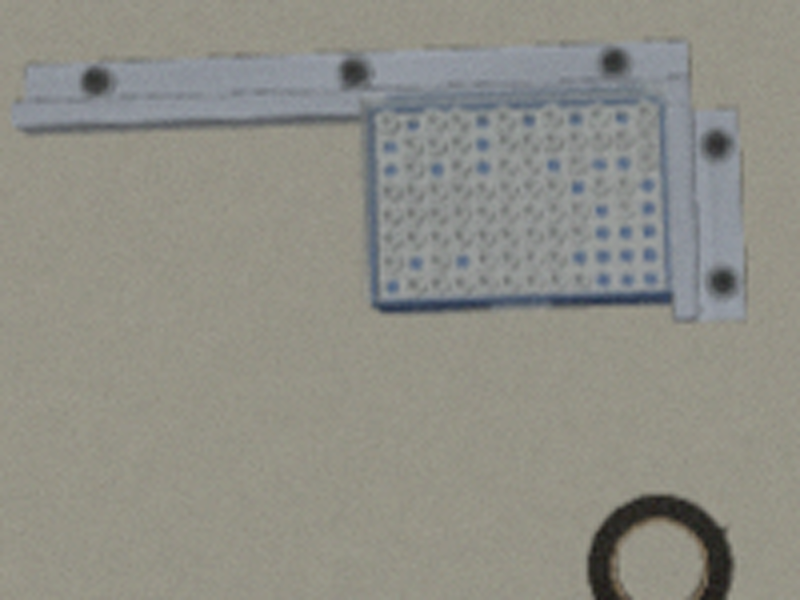

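View pics/s3.png

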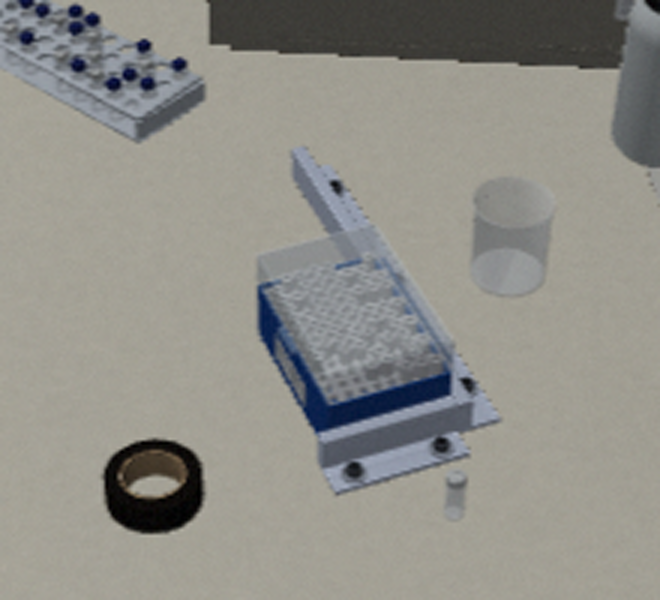

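The box is home: its back lies along the fence, and its right end meets the stop at crop (670,300) in the top view. The tape, vial and beaker have not moved, and the arm is clear.

```bash
python3 -c "
from rig import ctrl
print(ctrl.finish_job())"
```

```text
the job is handed in; nothing more can be done
None
```

I pushed the tip box home against the long fence and the end stop and handed the job in at about 16 s; the last pictures show it seated, with the beaker, vial and tape roll where they stood.

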